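# Gap spacers in, fuel flap held flush in the bonding jig

## Robot

A 6-joint arm with a two-finger parallel gripper is mounted at the origin on the work surface. World frame = base frame: x ahead of the robot, y to its left, z up, the work surface at z = 0. Lengths are in mm, angles in rad, forces in N, time in s.
With the tool pointing down it reaches from about 350 to 775 mm from the base axis. Payload 7.3 kg.
Tool frame: the origin (TCP) lies at the centre of the arm's flange, where the gripper is bolted on; the fingertips stand 178 mm ahead of it and the grasp point (between the pads) lies 159 mm ahead of it; z points along the fingers, y is the direction in which the jaws open and shut (so a half turn about z gives the same grasp; the last joint's range is limited). The gripper opens to 92 mm and grips with 3 to 60 N. Pads are 19 mm wide; open, the fingers measure 130 mm over their backs; the gripper's body (75 mm by 190 mm) begins 47 mm behind the grasp point.
Start: joints at [0.976, 0.342, 1.524, -0, 1.275, -0.146], TCP at [227.769, 473.021, 404.741] pointing down, gripper open.
Joint ranges: [-2.53, 2.53], [-0.77, 2.02], [0.04, 2.7], [-1, 4.14], [0.28, 2.66], [-3.11, 3.11]. Speed limits (rad/s): [2.57, 2.57, 3.14, 3.14, 3.14, 3.14].

## Interface

Orientations are given as [roll, pitch, yaw] about the fixed x, y, z axes, in that order (R = Rz(yaw) Ry(pitch) Rx(roll)).
In Python, from plant import get_obs, capture, close_job gives the robot as it stands. The module is installed in compiled form; this text tells all that it offers.
- The arm moves only by the shell command python3 -m pendant 'ROWS'. ROWS is JSON, a list of rows, each a list of 3 entries, a list of its own where there are three numbers: the shift along the tool's x, y, z in m, then the turn, a rotation vector about the tool's x, y, z in rad, then the finger opening in m, from 0 to 0.0918. In form: [[[tx, ty, tz], [wx, wy, wz], fingers], ...]. A call has 1 to 10 rows; each row is the pose to reach, as a shift and turn from the pose commanded when the call began, along the tool's axes at that moment; what a row does not reach only later rows make up. A row lasts 1/12 s, in which the tool goes at most 41.7 mm and 7.16 degrees, less where a joint would pass 70% of its speed; a pose out of reach is approached as far as the arm can. A call with a gripper value outside its range is refused whole. The fingers move at their own pace and stop on an object; the grip force is fixed at half the most. Time passes only in rows, so rows that repeat a pose let the fingers close. It gives the time, the measured TCP pose, the force and the opening at its end, in the units of the state.
- get_obs(): the state, without advancing time (a new reading comes with each control period).
- capture(name): name is "scene" or "top" or "wrist"; returns a dict with "color" (400x640x3 uint8, red, green, blue), "mtx" (3x3 intrinsics, pixels), "dist" ([k1, k2, p1, p2, k3] as OpenCV has them; the pictures are not rectified), "rvec" (rotation vector, rad) and "tvec" (3), from world to camera coordinates, as OpenCV has them. Camera axes: x right, y down, z forward; pixel columns grow to the right and rows downward; lengths in mm; the calibration is good to about 2 mm. A picture is of the moment at which its call begins. There is no depth.
- close_job(): hands the job in, once; it reports no verdict.
The state is a dict: "time": time; "joint_positions": joint angles; "dq": joint speeds; "tau": joint torques, N m; "tool_pos": TCP position; "tcp_rot": TCP orientation; "contact_force": force on the tool from outside, world axes, zero at the start; "moment": the same for the moment, N m; "grip_width": finger opening in mm.
Only numpy, scipy, OpenCV 4.12 (cv2) and the standard library are available. Lean on these libraries where they do the work, as an engineer would, in place of code of your own. Each camera call takes 0.05 s, during which the arm holds its last target. There are 200 camera calls.

## Task

Get the car's fuel flap ready to bond in the jig on the bench: stand the thick white spacer in the wide gap beside the flap and the thin one in the narrow gap, each pushed right down onto the jig's base plate about halfway along the flap, and let go of them. Then press the middle of the flap fully down with the fingertips, so that it is flush with the two rails, and finish while still holding it down. Leave the paint tin, tape roll and sanding block where they are.

Things in the scene. Friction and masses are not known exactly. Their poses are not given: they have to be found in the camera images.
- jig: Flat dark steel base plate of the bonding jig, 170 mm (its x) x 250 mm (its y) x 10 mm thick, fixed to the bench. Origin: centre of its underside, at bench height (z = 0); its z points up. Its top, 10 mm up, is the floor of both gaps. The flap sits over its centre; the two rails run along its x, their centre lines at y = +86 mm and y = -86 mm in its frame; which rail is on which side varies.
- flap (a joint): How far the flap is pressed down: 0 = up (its top 6 mm above the rails' tops), 0.006 m = fully down on its stop (top flush with the rails). A spring lifts it; pressing takes about 3 N at first and 8 N at the bottom. It moves straight up and down only.
- flap_top (a point): Centre of the top face of the flap, a grey primed fuel flap 120 mm (jig x) x 100 mm (jig y) x 16 mm thick, axes parallel to the jig's. When up, the top is 38 mm above the bench; when flush, 32 mm. The flap's side faces lie at y = +-50 mm in the jig's frame.
- rail_broad: Aluminium bar 140 mm long (along its x, parallel to the jig's x), 40 mm wide, 22 mm high, fixed on the base plate with its top 32 mm above the bench. Origin: centre of its underside. The gap between it and the flap is the narrow one, 16 mm wide (centre 58 mm from the jig's centre line, on the rail's side), 22 mm deep.
- rail_slim: Like the broad bar but only 20 mm wide. The gap between it and the flap is the wide one, 26 mm wide (centre 63 mm from the jig's centre line, on the rail's side), 22 mm deep.
- spacer_thick: White plastic gap spacer, 22 mm thick (its y), standing upright on the bench. Blade 60 mm long (its x) and 30 mm high, lower edges bevelled 2 mm; on top a grip lug 28 mm long (x), as thick as the blade, from 29 to 66 mm above its underside. Origin: centre of its underside, z up. 80 g, give or take. It goes into the wide gap, blade along the gap.
- spacer_thin: The same but 12 mm thick (its y), about 45 g. It goes into the narrow gap, blade along the gap.
- paint_tin: Bystander: closed paint tin, 84 mm across, 100 mm high. Origin: centre of its underside.
- tape_roll: Bystander: roll of masking tape lying flat, 100 mm across, 25 mm high. Origin: centre of its underside.
- sanding_block: Bystander: cork sanding block 120 x 65 x 35 mm. Origin: centre of its underside.
Mind the look-alikes: they are no part of the job. What is shaped like the spacer_thin but red is not meant.

How it is judged:
By the outcome, as a careful person would: the job done as asked, in the order asked, and still so for the second after the job is handed in, while the arm keeps its last pose, push and grip.
It also fails if it takes over 64 s, if anything falls off the work surface, if the arm or the gripper's body presses on something with over 40 N, if the wrist force passes 120 N, or if a joint passes its speed limit or range.

## Working session

There is one attempt and no reset: what is moved stays moved. The work goes in short steps, Python scripts to look and compute and a shell command to move; the robot and the scene stay as the last step left them, time stands still between calls to the robot, and variables do not carry over. Pictures are saved under pics/ and viewed, about 8 in all and at most 12, crops included, and the job is handed in when it is done.

```bash
mkdir -p pics; python3 - <<'E'
from plant import get_obs,capture
import cv2,numpy as np
o=get_obs();print({k:np.round(v,4).tolist() for k,v in o.items()})
for n in ("scene","top"):
    c=capture(n);cv2.imwrite(f"pics/{n}0.png",c["color"][:,:,::-1]);print(n,c["mtx"].tolist(),c["dist"],c["rvec"],c["tvec"])
E
```

```text
{'time': 0.0, 'joint_positions': [0.976, 0.3427, 1.525, -0.0, 1.2754, -0.146], 'dq': [-0.0006, 0.0011, -0.0003, -0.0, 0.001, 0.0008], 'tau': [0.0007, -43.1243, -24.422, 0.0719, 0.0558, -0.0001], 'tool_pos': [227.6987, 472.9071, 404.0309], 'tcp_rot': [-3.1401, -0.0002, 2.6928], 'contact_force': [0.2909, -0.6181, 0.0099], 'moment': [-0.0171, -0.0101, -0.0321], 'grip_width': 92.1427}
scene [[519.8299031194708, 0.0, 315.594228445995], [0.0, 519.8299031194708, 205.5797760246253], [0.0, 0.0, 1.0]] [-0.04043285  0.          0.          0.          0.        ] [ 2.1727943   0.66356112 -0.29282757] [-437.9329168  -143.52250155 1831.38273628]
top [[457.41903171304216, 0.0, 321.86522557476513], [0.0, 457.41903171304216, 197.25346210419792], [0.0, 0.0, 1.0]] [0.02177001 0.         0.         0.         0.        ] [ 2.19335714 -2.20208274  0.08306599] [ -11.19630953  540.68393415 1524.05566343]
```

View pics/top0.png

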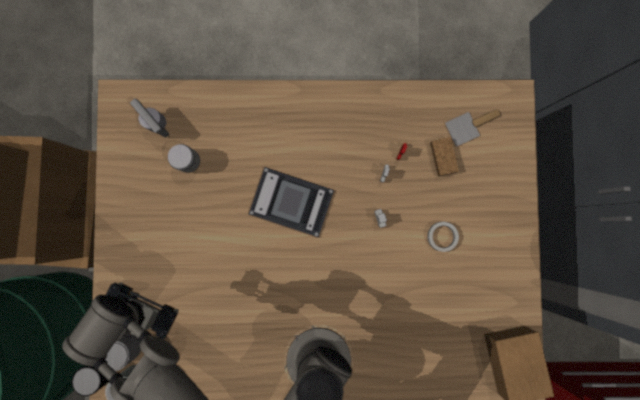

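View pics/scene0.png

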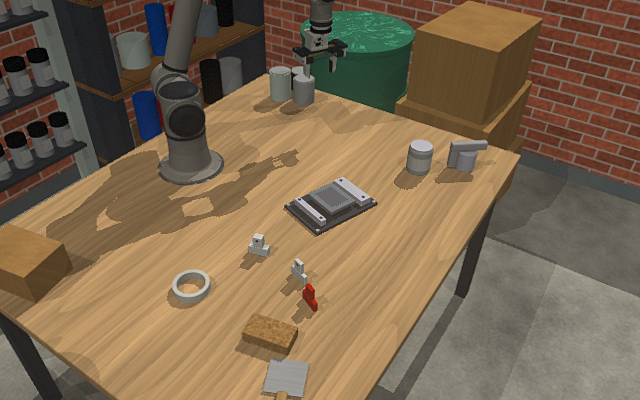

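The top view shows the jig at about (292,202), with the broad rail on the left (266,192) and the slim rail on the right (317,209). There are three candidate spacers:
- (381,217): white and thick.
- (385,173): white and thinner.
- (403,152): red look-alike, not meant.

In the scene view they are at (259,246), (299,270) and (310,297). I'll enlarge these and measure.

```bash
cat > h.py <<'E'
import cv2,numpy as np
from plant import get_obs,capture
from scipy.spatial.transform import Rotation as Rn
def cam(c):
    R=cv2.Rodrigues(np.array(c["rvec"],float))[0];return R,-R.T@np.array(c["tvec"],float)
def dirs(c,px):
    R,C=cam(c);u=cv2.undistortPoints(np.array(px,float).reshape(-1,1,2),c["mtx"],np.array(c["dist"]))[:,0]
    return C,np.c_[u,np.ones(len(u))]@R
def onz(c,px,z):
    C,d=dirs(c,px);return C+d*((z-C[2])/d[:,2])[:,None]
def tri(c1,p1,c2,p2):
    A,b=np.zeros((3,3)),np.zeros(3);L=[]
    for c,p in((c1,p1),(c2,p2)):
        C,d=dirs(c,[p]);d=d[0]/np.linalg.norm(d);M=np.eye(3)-np.outer(d,d);A+=M;b+=M@C;L.append((C,d))
    X=np.linalg.solve(A,b);return X,[float(np.linalg.norm(np.cross(X-C,d))) for C,d in L]
def proj(c,X):
    return cv2.projectPoints(np.array(X,float).reshape(-1,1,3),np.array(c["rvec"],float),np.array(c["tvec"],float),c["mtx"],np.array(c["dist"]))[0][:,0]
def save(c,n,box=None,s=1):
    im=c["color"][:,:,::-1]
    if box: x,y,w,h=box;im=im[y:y+h,x:x+w]
    cv2.imwrite(f"pics/{n}.png",cv2.resize(im,None,fx=s,fy=s,interpolation=cv2.INTER_NEAREST if s>1 else cv2.INTER_AREA))
def tool(P,yaw=None):
    "world point(s) -> displacement in tool axes m from present TCP"
    o=get_obs();R=Rn.from_euler('xyz',o["tcp_rot"]).as_matrix();return (np.array(P)-o["tool_pos"])@R/1000
E
python3 - <<'E'
from h import *
t=capture("top");s=capture("scene")
for n,pt,ps in(("thick",(381,216),(258,243)),("thin",(385,172),(299,268)),("red",(403,152),(310,295)),("flap",(292,201),(331,202)),("broad",(266,192),(353,191)),("slim",(317,209),(311,210))):
    print(n,*[np.round(a,1) for a in tri(t,pt,s,ps)])
a=t["color"][120:250,235:475][:,:,::-1];b=s["color"][225:315,240:325][:,:,::-1]
a=cv2.resize(a,None,fx=3,fy=3,interpolation=cv2.INTER_CUBIC)
b=cv2.resize(b,(208*850//900,208),interpolation=cv2.INTER_CUBIC)
im=np.zeros((598,720,3),np.uint8);im[:390]=a;im[390:,:b.shape[1]]=b;cv2.imwrite("pics/crop1.png",im)
w=capture("wrist");R,C=cam(w);o=get_obs();Rt=Rn.from_euler('xyz',o["tcp_rot"]).as_matrix()
print("wrist cam in tool",Rt.T@(C-o["tool_pos"]),"\n",(Rt.T@R.T).round(3),w["mtx"][0,0])
E
```

```text
thick [ 473.3 -211.1   39.4] [3.8 3.8]
thin [ 621.8 -225.1   37.5] [1.5 1.5]
red [ 693.3 -285.2   31.2] [2.5 2.5]
flap [527.6  86.6  16.4] [0.9 0.9]
broad [557.9 173.6  18.9] [1.1 1.1]
slim [502.4   4.4  27.5] [2. 2.]
wrist cam in tool [65.70061262 -0.27748489 21.64050841] 
 [[ 0.003 -0.97  -0.243]
 [ 1.     0.003 -0.   ]
 [ 0.001 -0.243  0.97 ]] 353.8541533974307
```

View pics/crop1.png

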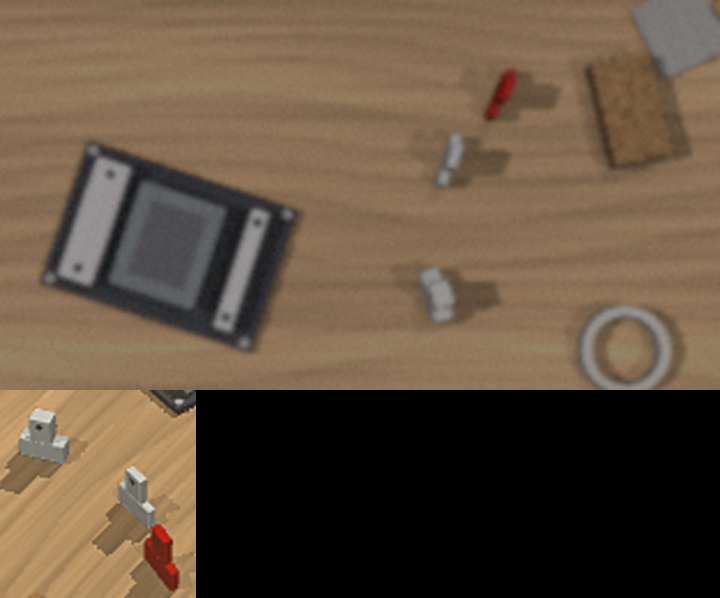

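The crop confirms the targets. The thick white spacer is at about (473,-211) and the thin white one at about (622,-225). The red one near (693,-285) is left alone. I'm moving over to take close views.

```bash
python3 -m pendant '[[[-0.3,-0.25,0],[0,0,-0.69],0.09],[[-0.3,-0.25,0],[0,0,-0.69],0.09],[[-0.3,-0.25,0],[0,0,-0.69],0.09],[[-0.3,-0.25,0],[0,0,-0.69],0.09],[[-0.3,-0.25,0],[0,0,-0.69],0.09],[[-0.3,-0.25,0],[0,0,-0.69],0.09],[[-0.3,-0.25,0],[0,0,-0.69],0.09],[[-0.3,-0.25,0],[0,0,-0.69],0.09],[[-0.3,-0.25,0],[0,0,-0.69],0.09],[[-0.3,-0.25,0],[0,0,-0.69],0.09]]'; python3 -c "
from h import *
print(tool([[520,-160,404]]))"
```

```text
time: 1.08
tool_pos: [387.4, 121.0, 404.9]
tcp_rot: [3.142, 0.001, -2.9]
contact_force: [1.6, -0.0, -0.1]
grip_width: 90.0
[[-0.06154603 -0.30457586  0.00094048]]
```

```bash
python3 -m pendant '[[[-0.06,-0.305,0],[0,0,0],0.09],[[-0.06,-0.305,0],[0,0,0],0.09],[[-0.06,-0.305,0],[0,0,0],0.09],[[-0.06,-0.305,0],[0,0,0],0.09],[[-0.06,-0.305,0],[0,0,0],0.09],[[-0.06,-0.305,0],[0,0,0],0.09],[[-0.06,-0.305,0],[0,0,0],0.09],[[-0.06,-0.305,0],[0,0,0],0.09],[[-0.06,-0.305,0],[0,0,0],0.09],[[-0.06,-0.305,0],[0,0,0],0.09]]'; python3 -c "
from h import *
import pickle
c=capture('wrist');pickle.dump(c,open('w1.pkl','wb'));save(c,'w1')
print(tool([[545,-245,404]]),get_obs()['joint_positions'])"
```

```text
time: 1.92
tool_pos: [518.3, -159.7, 404.0]
tcp_rot: [3.14, -0.001, -2.902]
contact_force: [-0.7, 1.2, -0.3]
grip_width: 90.0
[[-0.00560841 -0.09025545  0.00011385]] [-4.38835268e-01  3.73587963e-01  1.47798521e+00  4.84871793e-04
  1.29151723e+00 -2.25036165e+00]
```

View pics/w1.png

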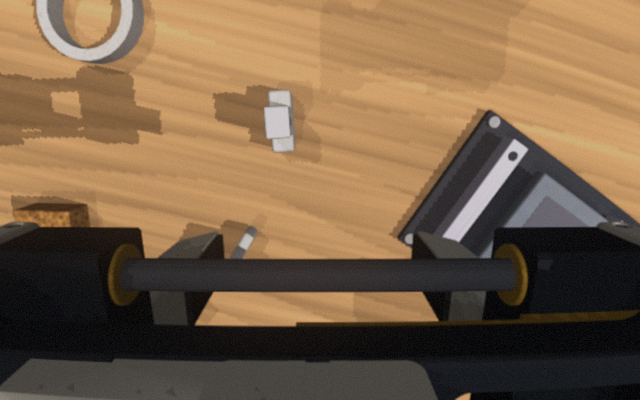

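The wrist view shows the thick lug top at (278,122), the thin spacer partly hidden at (243,245), the slim rail at (485,190) and the jig corner at (495,120). I'm moving for a second view that also shows the thin one.

```bash
python3 -m pendant '[[[-0.055,-0.07,0],[0,0,0],0.09],[[-0.055,-0.07,0],[0,0,0],0.09],[[-0.055,-0.07,0],[0,0,0],0.09],[[-0.055,-0.07,0],[0,0,0],0.09],[[-0.055,-0.07,0],[0,0,0],0.09]]'; python3 -c "
from h import *
import pickle
c=capture('wrist');pickle.dump(c,open('w2.pkl','wb'))
o=pickle.load(open('w1.pkl','rb'))
a=np.zeros((560,640,3),np.uint8)
a[:280]=c['color'][:280];a[280:]=np.roll(o['color'],0,0)[:280]
cv2.imwrite('pics/w2.png',a[:280,:,::-1])
import scipy.ndimage as N
for k,im in (('w1',o),('w2',c)):
    h=cv2.cvtColor(im['color'],cv2.COLOR_RGB2HSV);m=((h[...,1]<40)&(h[...,2]>125)).astype(np.uint8);m[265:]=0
    n,l,s,ce=cv2.connectedComponentsWithStats(m)
    for i in range(1,n):
        if s[i,4]>100: print(k,s[i],ce[i].round(1))
"
```

```text
time: 2.38
tool_pos: [588.1, -212.3, 404.4]
tcp_rot: [3.14, -0.001, -2.899]
contact_force: [-0.9, 0.4, 0.2]
grip_width: 89.6
w1 [  37    0   97   61 1858] [86.8 33.7]
w1 [ 264   90   31   62 1463] [279.1 120.6]
w1 [489 116  11  12 101] [494.3 121.6]
w1 [ 443  139   85  103 2038] [485.2 191.6]
w1 [ 507  176   99   51 1673] [554.5 204. ]
w1 [238 233  16  17 158] [245.6 240.8]
w2 [ 339   30   29   44 1024] [353.6  51.9]
w2 [341  77  22  18 366] [351.6  85.5]
w2 [ 501   85   97  124 2385] [549.5 146.3]
w2 [ 545  123   95  104 2096] [591.2 172.1]
w2 [301 182  16  18 170] [308.5 189.9]
w2 [622 199  18  25 228] [632.8 213.5]
w2 [281 203  27  29 380] [294.6 217.7]
```

View pics/w2.png

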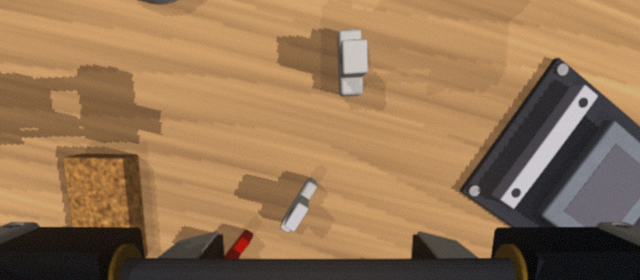

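The second wrist view shows the thick lug top at about (355,55), the thin one at about (299,205), and red at (240,245). Next I'm measuring the lug-top rectangles, blades and jig rail across both views.

```bash
python3 -c "
from h import *
import pickle
W={k:pickle.load(open(k+'.pkl','rb')) for k in('w1','w2')}
for k,(x,y,w,h) in {'w1':(262,88,36,66),'w2':(337,28,34,68)}.items():
    g=W[k]['color'][y:y+h:3,x:x+w:2].max(2);print(k);print(g)
k='w2';print(W[k]['color'][178:236:3,278:322:2].max(2))
" | cut -c1-120
```

```text
w1
[[138 134 131 134 144 144 157 159 171 169 172 172 172 170 178 176 175 173]
 [134 138 142 133 149 164 174 177 179 185 188 181 180 182 155 176 175 172]
 [143 142 137 148 195 204 203 205 200 203 205 202 206 199 144 163 173 171]
 [143 140 142 142 194 206 206 204 199 202 200 201 206 202 147 139 159 166]
 [140 147 141 138 189 204 200 200 200 204 201 202 203 198 155 136 153 159]
 [140 139 143 128 152 159 149 149 163 169 191 199 201 201 166 134 159 157]
 [133 131 133 132 145 149 153 158 159 163 160 164 168 155 155 130 163 163]
 [125 162 202 203 208 209 205 207 207 208 207 202 209 146 123 123 156 160]
 [138 153 206 204 205 203 203 204 210 204 208 203 204 153 119 125 152 160]
 [142 156 202 208 203 204 203 204 202 204 207 206 207 175 125 128 142 147]
 [144 149 198 206 203 203 205 206 203 206 206 204 205 184  99 126 149 148]
 [138 136 196 205 204 202 204 205 204 207 204 207 203 196  90 120 157 165]
 [136 126 195 204 207 204 203 207 204 203 206 205 207 196  97 120 147 163]
 [125 128 188 206 208 205 203 205 209 203 204 206 205 200 126 122 138 157]
 [127 125 178 204 204 206 204 206 205 206 205 2
[... 3351 characters left out ...]
3 206 208 196 162 167 158 160
  159 164 160 161]
 [141 139 130  94  99 105 180 204 204 205 205 202 195 176 179 178 181 175
  174 171 167 164]
 [136 134  99 136 108 178 205 203 202 204 205 198 175 181 183 184 185 184
  183 181 182 182]
 [185 166 140 153 174 205 200 200 204 204 197 168 169 172 178 176 176 178
  177 182 183 185]
 [180 150 191 186 193 202 204 200 200 197 161 165 166 167 169 169 170 166
  169 175 175 178]
 [178 167 169 189 197 190 184 200 200 159 167 164 162 170 175 182 178 171
  167 166 167 164]
 [180 185 182 181 179 172 182 177 177 169 161 163 159 179 187 185 187 183
  166 165 169 167]
 [188 176 180 181 179 179 181 184 180 185 189 183 185 181 184 184 182 182
  182 175 172 169]]
```

```bash
cat >> h.py <<'E'
def tops(c,th=193,amin=60,ymax=262):
    h=cv2.cvtColor(c['color'],cv2.COLOR_RGB2HSV);m=((h[...,1]<45)&(h[...,2]>th)).astype(np.uint8);m[ymax:]=0
    m=cv2.morphologyEx(m,cv2.MORPH_CLOSE,np.ones((3,3)));m=cv2.morphologyEx(m,cv2.MORPH_OPEN,np.ones((3,3)))
    r=[]
    for k in cv2.findContours(m,cv2.RETR_EXTERNAL,cv2.CHAIN_APPROX_NONE)[0]:
        if cv2.contourArea(k)>amin: r.append((cv2.minAreaRect(k),cv2.contourArea(k)))
    return r
def rect(c,r,z):
    P=onz(c,cv2.boxPoints(r),z);a,b=P[1]-P[0],P[2]-P[1]
    if np.linalg.norm(a)<np.linalg.norm(b):a,b=b,a
    if a[0]<0:a=-a
    return P.mean(0)[:2].round(1),np.linalg.norm(a).round(1),np.linalg.norm(b).round(1),"yaw",np.arctan2(a[1],a[0]).round(3)
E
python3 -c "
from h import *
import pickle
W={k:pickle.load(open(k+'.pkl','rb')) for k in('w1','w2')}
for k in W:
    for r,a in tops(W[k]): print(k,np.round(r[0],1),np.round(r[1],1),a,'z66',rect(W[k],r,66),'z32',rect(W[k],r,32)[0])
"
```

```text
w1 [481.  198.1] [ 15.6 103.6] 1374.5 z66 (array([492.4,  -8.5]), np.float64(94.1), np.float64(15.4), 'yaw', np.float64(-0.318)) z32 [496.5   9.4]
w1 [517.2 148.7] [15.5 11.4] 128.5 z66 (array([439.5,   8.7]), np.float64(15.3), np.float64(9.9), 'yaw', np.float64(1.291)) z32 [437.9  28.5]
w1 [282.5 144. ] [10. 17.] 152.5 z66 (array([ 487.3, -198.5]), np.float64(15.1), np.float64(8.8), 'yaw', np.float64(-1.331)) z32 [ 490.9 -201. ]
w1 [276.8 121.9] [29.2 22.4] 597.0 z66 (array([ 469.8, -207.6]), np.float64(25.1), np.float64(19.6), 'yaw', np.float64(0.297)) z32 [ 471.4 -211.1]
w1 [279.5  98. ] [12. 19.] 172.5 z66 (array([ 449.4, -209.7]), np.float64(16.4), np.float64(10.1), 'yaw', np.float64(-1.333)) z32 [ 448.8 -213.4]
w1 [84.  29.5] [59. 94.] 1374.0 z66 (array([ 431.5, -387.5]), np.float64(84.8), np.float64(47.7), 'yaw', np.float64(-1.382)) z32 [ 429.1 -410.3]
w2 [295.3 218.5] [10.2 28.9] 231.5 z66 (array([ 622. , -224.4]), np.float64(28.0), np.float64(9.5), 'yaw', np.float64(-0.349)) z32 [ 632.4 -224. ]
w2 [510.7 198.8] [14.7 10.9] 109.0 z66 (array([554.4, -32.6]), np.float64(15.2), np.float64(9.9), 'yaw', np.float64(1.16)) z32 [557.6 -11.6]
w2 [549.4 147.1] [ 15.5 108.6] 1475.5 z66 (array([500.2, -14.3]), np.float64(95.1), np.float64(15.5), 'yaw', np.float64(-0.319)) z32 [497.6   8.6]
w2 [587.5  95. ] [15.3 11.4] 127.0 z66 (array([446.4,   3.2]), np.float64(15.3), np.float64(9.7), 'yaw', np.float64(1.325)) z32 [438.1  28. ]
w2 [354.8  50.9] [39.9 23.6] 779.0 z66 (array([ 466.3, -209.4]), np.float64(32.2), np.float64(19.7), 'yaw', np.float64(0.358)) z32 [ 460.  -207.4]
```

```bash
python3 -c "
from h import *
import pickle
W={k:pickle.load(open(k+'.pkl','rb')) for k in('w1','w2')}
print('thick lug',tri(W['w1'],(276.8,121.9),W['w2'],(355.3,56.5)))
print('rail screw-to-jig corner bolts',tri(W['w1'],(494.3,121.6),W['w2'],(562,69.5)))
print('slim screw',tri(W['w1'],(512.5,156.5),W['w2'],(582.5,102.5)))
s=capture('scene');t=capture('top')
for n,p in (('thick',(470,-208)),('thin',(622,-224.5))):print(n,proj(s,[*p,66]),proj(t,[*p,66]))
print(tool([[469,-208,300]]))
"
```

```text
thick lug (array([ 469.90173799, -207.78684342,   63.47123758]), [0.09188069710157493, 0.091880697101703])
rail screw-to-jig corner bolts (array([416.40448457,   7.03411052,   9.39710555]), [0.08274719592565719, 0.08274719592566172])
slim screw (array([446.34649536,  26.46317207,  31.42846972]), [0.3666329139157041, 0.3666329139156424])
thick [[258.60399628 235.03910866]] [[381.96905913 217.7767184 ]]
thin [[299.7199728  260.40464833]] [[386.42566007 171.31923482]]
[[0.11422918 0.0326785  0.10544301]]
```

```bash
python3 -m pendant '[[[0.113,0.0325,0.1],[0,0,-0.045],0.06],[[0.113,0.0325,0.1],[0,0,-0.045],0.06],[[0.113,0.0325,0.1],[0,0,-0.045],0.06],[[0.113,0.0325,0.1],[0,0,-0.045],0.06],[[0.113,0.0325,0.1],[0,0,-0.045],0.06],[[0.113,0.0325,0.1],[0,0,-0.045],0.06],[[0.113,0.0325,0.1],[0,0,-0.045],0.06]]'; python3 -c "
from h import *
print(tool([[470,-207.8,213]]))"
```

```text
time: 3.12
tool_pos: [471.5, -209.1, 306.2]
tcp_rot: [-3.139, 0.002, -2.855]
contact_force: [0.1, 0.2, 0.6]
grip_width: 60.0
[[0.00131141 0.00188211 0.09323154]]
```

```bash
python3 -m pendant '[[[0.001,0.001,0.03],[0,0,0],0.06],[[0.001,0.001,0.06],[0,0,0],0.06],[[0.001,0.001,0.085],[0,0,0],0.06],[[0.001,0.001,0.092],[0,0,0],0.06],[[0.001,0.001,0.092],[0,0,0],0.06],[[0.001,0.001,0.092],[0,0,0],0.0],[[0.001,0.001,0.092],[0,0,0],0.0],[[0.001,0.001,0.092],[0,0,0],0.0],[[0.001,0.001,0.092],[0,0,0],0.0],[[0.001,0.001,0.092],[0,0,0],0.0]]'; python3 -m pendant '[[[0,0,0],[0,0,0],0.0],[[0,0,0],[0,0,0],0.0],[[0,0,0],[0,0,0],0.0],[[0,0,0],[0,0,0],0.0]]'
```

```text
time: 3.95
tool_pos: [470.0, -208.6, 213.6]
tcp_rot: [-3.14, 0.001, -2.855]
contact_force: [0.2, -0.2, -0.2]
grip_width: 31.2
time: 4.28
tool_pos: [469.8, -208.6, 213.1]
tcp_rot: [-3.141, 0.001, -2.855]
contact_force: [-0.3, 1.2, 5.2]
grip_width: 21.8
```

```bash
python3 -m pendant '[[[0,0,-0.035],[0,0,0],0.0],[[0,0,-0.07],[0,0,0],0.0],[[0,0,-0.105],[0,0,0],0.0],[[-0.02,0.025,-0.14],[0,0,0.1],0.0],[[-0.04,0.05,-0.17],[0,0,0.2],0.0],[[-0.065,0.08,-0.19],[0,0,0.3],0.0],[[-0.09,0.11,-0.19],[0,0,0.4],0.0],[[-0.115,0.145,-0.19],[0,0,0.5],0.0],[[-0.14,0.175,-0.19],[0,0,0.605],0.0],[[-0.162,0.205,-0.19],[0,0,0.605],0.0]]';python3 -c "
from h import *
print(tool([[580,69,404]]))"
```

```text
time: 5.12
tool_pos: [567.4, 35.4, 402.6]
tcp_rot: [-3.142, -0.0, 2.817]
contact_force: [0.9, 0.3, -2.1]
grip_width: 21.9
[[-0.00117536  0.03586336 -0.00143275]]
```

```bash
python3 -m pendant '[[[0,0.036,0],[0,0,0],0.0],[[0,0.036,0],[0,0,0],0.0],[[0,0.036,0],[0,0,0],0.0],[[0,0.036,0],[0,0,0],0.0]]';python3 -c "
from h import *
import pickle
c=capture('wrist');pickle.dump(c,open('w3.pkl','wb'));save(c,'w3')
"
```

```text
time: 5.45
tool_pos: [578.2, 67.6, 402.1]
tcp_rot: [-3.141, -0.001, 2.823]
contact_force: [-0.2, -0.7, -0.5]
grip_width: 21.7
```

View pics/w3.png

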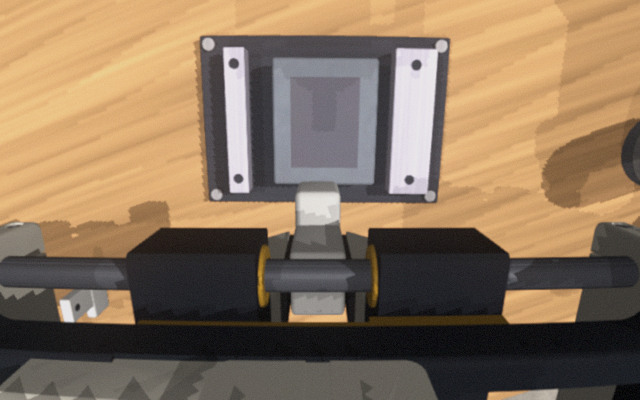

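The third view shows the slim rail at about (237,120), the broad rail at about (413,120), the flap at (326,120), and the held spacer's blade end at (318,205). Now I'm extracting the edges.

```bash
cat > jig.py <<'E'
from h import *
def jig(c):
    g=cv2.cvtColor(c['color'],cv2.COLOR_RGB2GRAY);g=cv2.GaussianBlur(g,(3,3),0)
    out={}
    for n,th,z,box in(("slim",140,32,(210,40,50,160)),("broad",140,32,(378,40,62,160)),("flap",75,38,(258,45,132,135))):
        x,y,w,h=box;m=(g[y:y+h,x:x+w]>th).astype(np.uint8);m=cv2.morphologyEx(m,cv2.MORPH_CLOSE,np.ones((15,15)))
        k=max(cv2.findContours(m,cv2.RETR_EXTERNAL,cv2.CHAIN_APPROX_NONE)[0],key=cv2.contourArea)+[x,y]
        P=onz(c,k[:,0].astype(float),z)[:,:2]
        r=cv2.minAreaRect(P.astype(np.float32));B=cv2.boxPoints(r)
        a,b=B[1]-B[0],B[2]-B[1]
        if np.linalg.norm(a)<np.linalg.norm(b):a,b=b,a
        if a[0]<0:a=-a
        out[n]=(np.array(r[0]),np.arctan2(a[1],a[0]),sorted(r[1]));print(n,np.round(r[0],1),np.round(r[1],1),"yaw",round(float(out[n][1]),4))
    return out
E
python3 -c "
from jig import *
import pickle
c=pickle.load(open('w3.pkl','rb'));J=jig(c)
print(c['color'][120,205:265].max(1),c['color'][120,262:285].max(1),c['color'][120,370:400].max(1))
d=J['broad'][0]-J['slim'][0];print(np.hypot(*d),np.arctan2(d[1],d[0])-np.pi/2,(J['broad'][0]+J['slim'][0])/2)
"
```

```text
slim [497.7   4.1] [ 39.8 153.8] yaw -0.3801
broad [554.  172.7] [ 51.2 152.6] yaw -0.2424
flap [518.6  94.8] [125.  124.2] yaw 1.2568
[ 86  88  91  87  90  91  90  80  74  70  68  71  69  70  69  63  65  65
  70  66  92 168 225 234 233 231 230 233 232 232 232 231 231 232 230 231
 230 231 233 231 227 181 137 132 125  99  70  67  56  58  59  56  60  57
  60  51  56  52  61  64] [ 52  61  64  62  65  67  63  60  63  66  75 116 150 162 168 163 162 161
 164 161 162 158 161] [159 163 163 164 165 154 124  75  58  53  61  57  62  57  61  64  59  60
  76  85  85  93 133 195 227 234 233 232 231 232]
177.7303899874599 -0.3218822827214667 [525.86235046  88.39509583]
```

```bash
cat > jig.py <<'E'
from h import *
def cross(row,x0,x1,th):
    "first crossing of th going x0->x1, subpixel"
    s=1 if x1>x0 else -1
    for x in range(x0,x1,s):
        a,b=float(row[x]),float(row[x+s])
        if (a-th)*(b-th)<=0 and a!=b: return x+s*(th-a)/(b-a)
    return np.nan
def jig(c,rows=range(75,165,3),spec=(("slimR",237,262,180,32),("flapL",255,290,110,38),("flapR",388,360,110,38),("broadL",380,402,160,32),("slimL",215,236,150,32),("broadR",415,445,150,32))):
    g=c['color'].max(2);E={}
    for n,a,b,th,z in spec:
        p=np.array([(cross(g[y],a,b,th),y) for y in rows]);p=p[~np.isnan(p[:,0])]
        P=onz(c,p,z)[:,:2]
        vx,vy,x,y=cv2.fitLine(P.astype(np.float32),cv2.DIST_HUBER,0,.01,.01).ravel()
        if vx<0:vx,vy=-vx,-vy
        r=(P-[x,y])@[-vy,vx];E[n]=(np.array([x,y]),np.arctan2(vy,vx));print(n,len(p),"rms %.2f yaw %.4f"%(np.sqrt((r**2).mean()),E[n][1]))
    yaw=np.median([e[1] for e in E.values()]);u=np.array([np.cos(yaw),np.sin(yaw)]);v=np.array([-u[1],u[0]])
    o={n:round(float(e[0]@v),2) for n,e in E.items()};print("yaw",yaw,o);return yaw,u,v,o
E
python3 -c "
from jig import *
import pickle
c=pickle.load(open('w3.pkl','rb'));yaw,u,v,o=jig(c)
g=c['color'].max(2)
# ends along x: rails' top/bottom edges at central columns
for n,cols,ra,rb in(('slim',(233,237,241),38,200),('broad',(405,412,418),38,205)):
    for x in cols:
        col=g[:,x].astype(float);a=cross(col,ra,60,170);b=cross(col,rb,180,170)
        if not np.isnan(a+b):
            P=onz(c,[(x,a),(x,b)],32)[:,:2];print(n,x,a,b,(P@u).round(1),(P@u).mean().round(1))
for x in (285,365): 
    a=cross(g[:,x].astype(float),45,70,120);b=cross(g[:,x].astype(float),195,170,120);P=onz(c,[(x,a),(x,b)],38)[:,:2];print('flap',a,b,(P@u).round(1),(P@u).mean())
"
```

```text
slimR 30 rms 0.11 yaw -0.3207
flapL 30 rms 0.09 yaw -0.3259
flapR 30 rms 0.12 yaw -0.3216
broadL 30 rms 0.05 yaw -0.3232
slimL 30 rms 0.08 yaw -0.3224
broadR 30 rms 0.06 yaw -0.3236
yaw -0.3227936 {'slimR': 177.48, 'flapL': 204.46, 'flapR': 302.2, 'broadL': 318.97, 'slimL': 157.81, 'broadR': 358.34}
slim 233 46.82051282051282 192.17857142857142 [400.6 539.1] 469.8
slim 237 46.78947368421053 192.18055555555554 [400.6 539.1] 469.8
slim 241 46.775 192.15584415584416 [400.6 539. ] 469.8
broad 405 48.06382978723404 202.9402985074627 [400.5 549. ] 474.7
broad 412 48.208333333333336 203.53191489361703 [400.5 549.5] 475.0
broad 418 48.40350877192982 203.3548387096774 [400.6 549.3] 474.9
flap 57.6 182.85185185185185 [411.1 528. ] 469.5266561756321
flap 58.32 183.73076923076923 [411.1 528.2] 469.67902450974174
```

```bash
python3 -c "
from jig import *
import pickle
c=pickle.load(open('w3.pkl','rb'));g=c['color'].max(2)
print(g[200,285:352])
o=get_obs();print(o['tool_pos'],o['tcp_rot'])
u=np.array([.9483,-.3172]);v=np.array([.3172,.9483])
for y in(195,200,205):
    a=cross(g[y].astype(float),288,305,120);b=cross(g[y].astype(float),348,330,120)
    for z in (215,): P=onz(c,[(a,y),(b,y)],z)[:,:2];print(y,a,b,P@v,(P@v).mean(),'tcp',o['tool_pos'][:2]@v)
print(tool([[505.7,31.5,280]]))
"
```

```text
[ 85  78  77  76  80  80  78  74  77  85 116 152 167 187 205 216 224 227
 223 226 226 226 226 227 227 227 227 225 227 226 228 227 228 227 227 227
 227 228 229 227 228 227 230 226 229 230 228 229 229 227 227 228 226 214
 183 125  83  79  81  84  84  84  84  79  81  86  78]
[578.19053175  66.88961651 402.30561326] [-3.14089722e+00 -8.51365780e-04  2.82215512e+00]
195 295.5 339.80645161290323 [236.48941153 257.76638157] 247.12789654831755 tcp 246.83346000499546
200 295.1111111111111 340.1190476190476 [236.28311981 257.97268259] 247.1279012014619 tcp 246.83346000499546
205 nan nan [nan nan] nan tcp 246.83346000499546
[[ 0.05760575 -0.05627862  0.12239387]]
```

```bash
python3 -m pendant '[[[0.02,-0.02,0.03],[0,0,0],0.0],[[0.04,-0.04,0.06],[0,0,0],0.0],[[0.0575,-0.0565,0.09],[0,0,0],0.0],[[0.0575,-0.0565,0.122],[0,0,0],0.0],[[0.0575,-0.0565,0.122],[0,0,0],0.0],[[0.0575,-0.0565,0.122],[0,0,0],0.0]]';python3 -c "
from h import *
import pickle
c=capture('wrist');pickle.dump(c,open('w4.pkl','wb'));save(c,'w4')
print(tool([[505.7,31.5,225]]))
"
```

```text
time: 6.0
tool_pos: [506.0, 30.8, 280.6]
tcp_rot: [-3.141, -0.002, 2.821]
contact_force: [0.1, -0.2, -0.4]
grip_width: 22.1
[[ 1.38193048e-03 -8.29064722e-05  5.69505014e-02]]
```

View pics/w4.png

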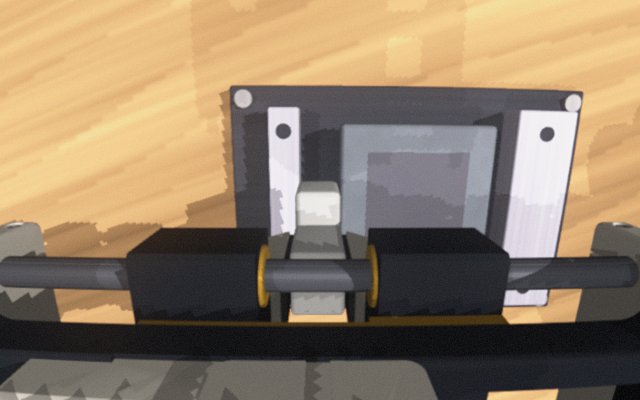

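The fourth view shows the held blade end at (318,205) lined up over the gap between the slim rail's edge (299) and the flap's edge (342). A quick numeric check comes next.

```bash
python3 -c "
from jig import *
import pickle
c=pickle.load(open('w4.pkl','rb'))
yaw,u,v,o=jig(c,range(135,172,3),(('slimR',288,315,180,32),('flapL',325,355,120,38),('flapR',512,480,120,38),('broadL',502,532,190,32)))
g=c['color'].max(2).astype(float);P=get_obs()['tool_pos'];print(g[155,290:350:2])
for y in (195,200):
    q=onz(c,[(cross(g[y],288,305,120),y),(cross(g[y],352,330,120),y)],P[2]-187)[:,:2]@v;print(q,q.mean(),'tcp',P[:2]@v)
"
```

```text
slimR 13 rms 1.57 yaw -0.3239
flapL 13 rms 0.06 yaw -0.3278
flapR 13 rms 3.65 yaw -0.3223
broadL 13 rms 0.02 yaw -0.3212
yaw -0.32306486 {'slimR': 177.45, 'flapL': 204.82, 'flapR': 301.24, 'broadL': 318.82}
[232. 230. 232. 236. 220. 126.  76.  64.  57.  58.  58.  62.  59.  61.
  59.  64.  60.  62.  66.  65.  61.  58.  68.  63.  65.  81. 118. 153.
 162. 159.]
[         nan 201.04099139] nan tcp 190.47940110572506
[         nan 200.89600264] nan tcp 190.47940110572506
```

```bash
python3 -m pendant '[[[0.001,0.0004,0.015],[0,0,0],0.0],[[0.001,0.0004,0.025],[0,0,0],0.0],[[0.001,0.0004,0.031],[0,0,0],0.0],[[0.001,0.0004,0.036],[0,0,0],0.0],[[0.001,0.0004,0.041],[0,0,0],0.0],[[0.001,0.0004,0.045],[0,0,0],0.0],[[0.001,0.0004,0.049],[0,0,0],0.0],[[0.001,0.0004,0.052],[0,0,0],0.0],[[0.001,0.0004,0.052],[0,0,0],0.0]]'
```

```text
time: 6.8
tool_pos: [505.2, 32.8, 228.2]
tcp_rot: [-3.141, -0.001, 2.823]
contact_force: [-0.0, 0.5, -0.7]
grip_width: 22.0
```

No side force, so the blade is in the gap. I'm pressing on down to the floor.

```bash
python3 -m pendant '[[[0,0,0.002],[0,0,0],0.0],[[0,0,0.004],[0,0,0],0.0],[[0,0,0.005],[0,0,0],0.0],[[0,0,0.006],[0,0,0],0.0],[[0,0,0.006],[0,0,0],0.0]]'
```

```text
time: 7.22
tool_pos: [505.2, 32.8, 223.1]
tcp_rot: [3.141, 0.0, 2.823]
contact_force: [-1.8, -0.3, 3.9]
grip_width: 21.6
```

```bash
python3 -m pendant '[[[0,0,0.001],[0,0,0],0.0],[[0,0,0.001],[0,0,0],0.0],[[0,0,0.001],[0,0,0],0.0]]'
```

```text
time: 7.47
tool_pos: [505.2, 32.8, 223.1]
tcp_rot: [3.141, 0.001, 2.823]
contact_force: [-4.6, 1.0, 13.0]
grip_width: 21.8
```

```bash
python3 -m pendant '[[[0,0,-0.001],[0,0,0],0.045],[[0,0,-0.001],[0,0,0],0.045],[[0,0,-0.001],[0,0,0],0.045],[[0,0,-0.001],[0,0,0],0.045],[[0,0,-0.02],[0,0,0],0.045],[[0,0,-0.05],[0,0,0],0.045],[[-0.02,0,-0.09],[0,0,0],0.06],[[-0.06,0,-0.13],[0,0,0],0.06],[[-0.09,0,-0.15],[0,0,0],0.06],[[-0.09,0,-0.15],[0,0,0],0.06]]';python3 -c "
from h import *
import pickle
c=capture('wrist');pickle.dump(c,open('w5.pkl','wb'));save(c,'w5')
print(tool([[622,-224.5,310]]),tool([[622,-224.5,310]])[0])
"
```

```text
time: 8.3
tool_pos: [594.1, 3.2, 376.6]
tcp_rot: [3.14, 0.01, 2.822]
contact_force: [-0.4, -0.2, 0.9]
grip_width: 59.9
[[-0.09748846 -0.2073605   0.06624698]] [-0.09748846 -0.2073605   0.06624698]
```

View pics/w5.png

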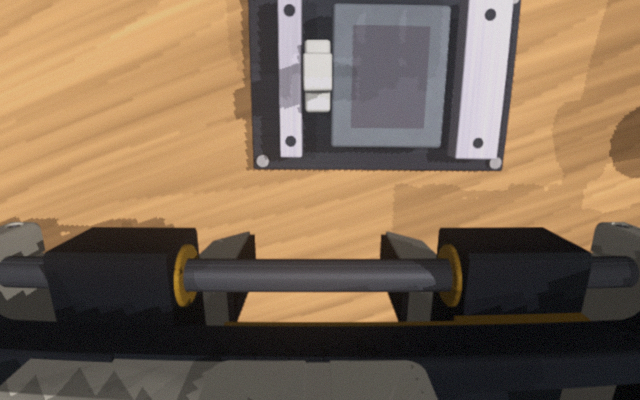

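The fifth view shows the thick spacer standing in the wide gap at (318,75), midway along the flap. Next I'll take a second view of the thin one.

```bash
python3 -m pendant '[[[-0.118,-0.208,-0.02],[0,0,0.03],0.06],[[-0.118,-0.208,-0.02],[0,0,0.03],0.06],[[-0.118,-0.208,-0.02],[0,0,0.03],0.06],[[-0.118,-0.208,-0.02],[0,0,0.03],0.06],[[-0.118,-0.208,-0.02],[0,0,0.03],0.06],[[-0.118,-0.208,-0.02],[0,0,0.03],0.06],[[-0.118,-0.208,-0.02],[0,0,0.03],0.06],[[-0.118,-0.208,-0.02],[0,0,0.03],0.06],[[-0.118,-0.208,-0.02],[0,0,0.03],0.06]]';python3 -c "
from h import *
import pickle
c=capture('wrist');pickle.dump(c,open('w6.pkl','wb'))
w2=pickle.load(open('w2.pkl','rb'))
for r,a in tops(c,amin=40):
    if a<900: print(np.round(r[0],1),np.round(r[1],1),a,'z66',rect(c,r,66),'z30',rect(c,r,30),'tri',tri(w2,(295.3,218.5),c,r[0]))
x,y=map(int,proj(c,[622,-224.5,66])[0]);print(x,y)
save(c,'w6',(max(0,x-60),max(0,y-60),120,120),4)
"
```

```text
time: 9.1
tool_pos: [637.3, -229.4, 390.4]
tcp_rot: [3.141, -0.003, 2.793]
contact_force: [0.5, -0.7, -0.8]
grip_width: 60.1
[317.  175.5] [35. 10.] 305.0 z66 (array([ 624.4, -225. ]), np.float64(30.7), np.float64(8.6), 'yaw', np.float64(-0.343)) z30 (array([ 630.2, -227.2]), np.float64(34.4), np.float64(9.6), 'yaw', np.float64(-0.343)) tri (array([ 625.69352636, -224.94051609,   54.52082076]), [0.782461952487079, 0.7824619524869568])
[316.5 143.5] [13.  7.] 75.0 z66 (array([ 598.2, -216. ]), np.float64(11.0), np.float64(5.9), 'yaw', np.float64(-0.345)) z30 (array([ 600.9, -217.1]), np.float64(12.3), np.float64(6.6), 'yaw', np.float64(-0.345)) tri (array([ 592.32642281, -219.3496543 ,  158.06680825]), [6.149753751106239, 6.1497537511062355])
[514.6  14.1] [18.2 29.2] 335.5 z66 (array([553.5, -29.4]), np.float64(22.3), np.float64(15.3), 'yaw', np.float64(-0.314)) z30 (array([550.9,  -8.3]), np.float64(24.9), np.float64(17.1), 'yaw', np.float64(-0.314)) tri (array([ 555.01304201, -214.47425173,  353.28216569]), [24.429273613177692, 24.429273613177724])
316 172
```

View pics/w6.png

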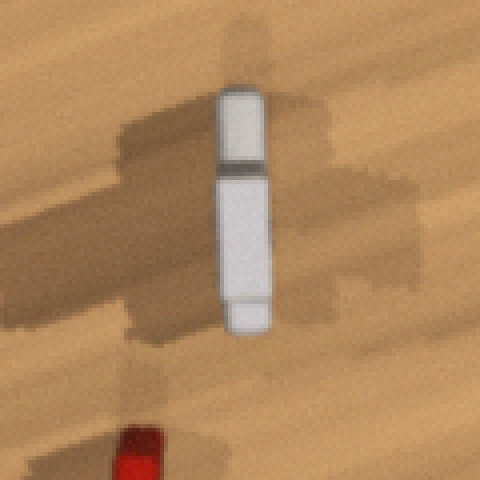

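The crop shows the thin white spacer with its lug top centred at (317,171.5) in the full image and yaw about -0.345. The red one stands well apart below it. I'm grasping the thin one.

```bash
python3 -c "
from h import *
import pickle
c=pickle.load(open('w6.pkl','rb'));w2=pickle.load(open('w2.pkl','rb'))
print(onz(c,[(317,171.5)],66),tri(w2,(295.3,218.5),c,(317,171.5)))
P=onz(c,[(317,171.5)],66)[0];P[2]=213;print(tool([P]))"
```

```text
[[ 620.90253287 -223.7780362    66.        ]] (array([ 620.57662822, -224.00142599,   69.35949864]), [0.4434330206774768, 0.44343302067731294])
[[ 0.01685203 -0.00112637  0.17790075]]
```

```bash
python3 -m pendant '[[[0.017,-0.001,0.04],[0,0,0],0.06],[[0.017,-0.001,0.08],[0,0,0],0.06],[[0.017,-0.001,0.115],[0,0,0],0.06],[[0.017,-0.001,0.145],[0,0,0],0.06],[[0.017,-0.001,0.168],[0,0,0],0.06],[[0.017,-0.001,0.177],[0,0,0],0.06],[[0.017,-0.001,0.177],[0,0,0],0.04],[[0.017,-0.001,0.177],[0,0,0],0.0],[[0.017,-0.001,0.177],[0,0,0],0.0],[[0.017,-0.001,0.177],[0,0,0],0.0]]'; python3 -m pendant '[[[0,0,0],[0,0,0],0.0],[[0,0,0],[0,0,0],0.0],[[0,0,0],[0,0,0],0.0],[[0,0,0],[0,0,0],0.0],[[0,0,0],[0,0,0],0.0]]'
```

```text
time: 9.98
tool_pos: [621.9, -225.1, 217.0]
tcp_rot: [-3.141, 0.004, 2.793]
contact_force: [0.6, -1.0, -0.3]
grip_width: 37.7
time: 10.4
tool_pos: [621.3, -225.2, 215.1]
tcp_rot: [3.142, 0.0, 2.793]
contact_force: [-0.8, 0.2, 2.2]
grip_width: 12.2
```

```bash
python3 -m pendant '[[[0,0,-0.03],[0,0,0],0.0],[[0,0,-0.065],[0,0,0],0.0],[[0,0,-0.1],[0,0,0],0.0],[[0.015,0.025,-0.13],[0,0,-0.026],0.0],[[0.034,0.055,-0.135],[0,0,-0.026],0.0],[[0.054,0.087,-0.135],[0,0,-0.026],0.0],[[0.074,0.12,-0.135],[0,0,-0.026],0.0],[[0.094,0.153,-0.135],[0,0,-0.026],0.0],[[0.114,0.185,-0.135],[0,0,-0.026],0.0],[[0.134,0.218,-0.135],[0,0,-0.026],0.0]]'; python3 -c "
from h import *
print(tool([[544.9,146,345]]))"
```

```text
time: 11.23
tool_pos: [569.1, 27.1, 349.8]
tcp_rot: [3.142, 0.0, 2.818]
contact_force: [0.9, 0.0, -0.1]
grip_width: 11.9
[[0.06068478 0.10507151 0.00476446]]
```

```bash
python3 -m pendant '[[[0.02,0.035,0],[0,0,0],0.0],[[0.04,0.07,0],[0,0,0],0.0],[[0.06,0.105,0],[0,0,0],0.0],[[0.0605,0.105,0.03],[0,0,0],0.0],[[0.0605,0.105,0.06],[0,0,0],0.0],[[0.0605,0.105,0.065],[0,0,0],0.0],[[0.0605,0.105,0.065],[0,0,0],0.0]]'; python3 -c "
from jig import *
import pickle
c=capture('wrist');pickle.dump(c,open('w7.pkl','wb'));save(c,'w7')
print(tool([[544.9,146,230]]));o=get_obs()
g=c['color'].max(2);X=onz(c,[(0,150)],32)
u=np.array([.9483,-.3172]);v=np.array([.3172,.9483])
print('tcp',o['tool_pos'][:2]@u,o['tool_pos'][:2]@v)
print('expected cols row150 at',[proj(c,[*(430*u+q*v),z])[0].round(1).tolist() for q,z in((204,38),(303,38),(319.3,32),(359,32))])
print(g[150,290:352])"
```

```text
time: 11.82
tool_pos: [545.2, 144.3, 282.9]
tcp_rot: [-3.14, -0.004, 2.819]
contact_force: [0.3, 1.3, 0.5]
grip_width: 11.9
[[0.00155499 0.00151264 0.05471623]]
tcp 472.03665536548544 309.80727110250507
expected cols row150 at [[153.5, 154.7], [307.9, 154.5], [333.3, 153.6], [394.4, 153.9]]
[151 155 156 154 154 156 158 153 156 157 156 153 155 156 154 147 146 141
 114  73  53  55  61  58  55  59  51  60  55  54  54  58  61  54  62  58
  58  58  57  56  55  65  83 109 164 207 226 224 226 227 227 227 226 229
 229 229 230 231 228 229 231 229]
```

View pics/w7.png

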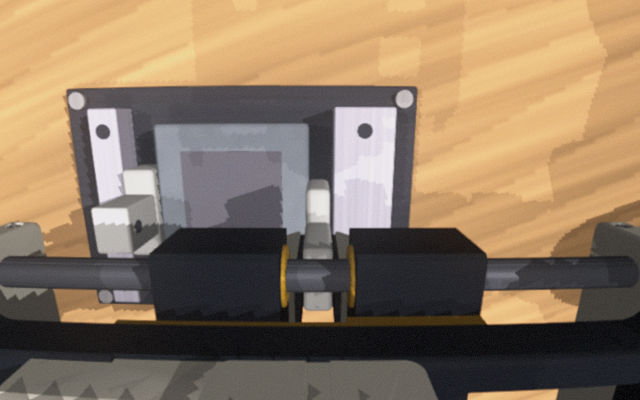

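The seventh view shows the thin blade end at (318,195), over the narrow gap between the flap's edge (308) and the broad rail's edge (334). The thick spacer is standing in its gap.

```bash
python3 -c "
from jig import *
import pickle
c=pickle.load(open('w7.pkl','rb'));g=c['color'].max(2).astype(float);v=np.array([.3172,.9483])
print(g[190,300:340].astype(int))
Z=282.9-215+30
for y in (190,200):
    q=[(cross(g[y],303,315,120),y),(cross(g[y],336,322,120),y)];P=onz(c,q,Z)[:,:2]@v;print(q,P,P.mean())
for y in (135,150,165): print((onz(c,[(cross(g[y],318,300,110),y)],38)[:,:2]@v),(onz(c,[(cross(g[y],322,345,160),y)],32)[:,:2]@v))
"
```

```text
[167 162 168 167 163 157 126 118 139 160 177 190 197 197 200 197 201 202
 201 203 205 203 203 205 205 196 196 185 162 127  77  67 100 143 204 234
 237 237 236 235]
[(306.75, 190), (332.4651162790698, 190)] [304.14958129 316.31263777] 310.2311095325093
[(nan, 200), (332.7708333333333, 200)] [         nan 316.52060711] nan
[303.07063164] [319.6417808]
[303.12695541] [319.64785486]
[303.07076653] [319.66632179]
```

```bash
python3 -m pendant '[[[0.001,0.0011,0.015],[0,0,0],0.0],[[0.001,0.0011,0.023],[0,0,0],0.0],[[0.001,0.0011,0.03],[0,0,0],0.0],[[0.001,0.0011,0.035],[0,0,0],0.0],[[0.001,0.0011,0.04],[0,0,0],0.0],[[0.001,0.0011,0.044],[0,0,0],0.0],[[0.001,0.0011,0.048],[0,0,0],0.0],[[0.001,0.0011,0.051],[0,0,0],0.0],[[0.001,0.0011,0.051],[0,0,0],0.0]]'
```

```text
time: 12.62
tool_pos: [545.0, 145.7, 233.2]
tcp_rot: [-3.141, -0.001, 2.819]
contact_force: [-0.6, -0.1, -0.5]
grip_width: 11.9
```

```bash
python3 -m pendant '[[[0,0,0.003],[0,0,0],0.0],[[0,0,0.005],[0,0,0],0.0],[[0,0,0.007],[0,0,0],0.0],[[0,0,0.008],[0,0,0],0.0],[[0,0,0.009],[0,0,0],0.0],[[0,0,0.009],[0,0,0],0.0]]'
```

```text
time: 13.12
tool_pos: [545.2, 145.7, 225.1]
tcp_rot: [3.141, 0.0, 2.819]
contact_force: [-1.9, -0.5, 2.8]
grip_width: 12.2
```

```bash
python3 -m pendant '[[[0,0,0.001],[0,0,0],0.0],[[0,0,0.0015],[0,0,0],0.0],[[0,0,0.0015],[0,0,0],0.0]]'; python3 -m pendant '[[[0,0,-0.0015],[0,0,0],0.03],[[0,0,-0.0015],[0,0,0],0.03],[[0,0,-0.0015],[0,0,0],0.03],[[0,0,-0.0015],[0,0,0],0.03],[[0,0,-0.02],[0,0,0],0.03],[[0,0,-0.05],[0,0,0],0.03],[[-0.02,0,-0.09],[0,0,0],0.03],[[-0.06,-0.03,-0.13],[0,0,0],0.0],[[-0.09,-0.058,-0.15],[0,0,0],0.0],[[-0.09,-0.058,-0.15],[0,0,0],0.0]]';python3 -c "
from h import *
import pickle
c=capture('wrist');pickle.dump(c,open('w8.pkl','wb'));save(c,'w8')
u=np.array([.9483,-.3172]);v=np.array([.3172,.9483])
P=469.6*u+253.3*v;print(P,tool([[*P,240]]))
"
```

```text
time: 13.37
tool_pos: [545.1, 145.8, 225.0]
tcp_rot: [3.141, 0.001, 2.819]
contact_force: [-4.8, -0.7, 14.1]
grip_width: 12.1
time: 14.2
tool_pos: [613.4, 60.3, 376.0]
tcp_rot: [3.141, 0.004, 2.819]
contact_force: [1.6, -0.0, 0.1]
grip_width: 14.5
[525.66844  91.24727] [[0.09717177 0.00380696 0.13705898]]
```

View pics/w8.png

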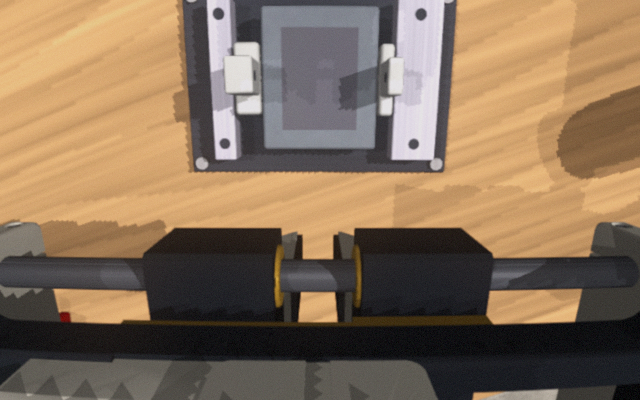

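The eighth view shows both spacers upright in their gaps, the thick one at (242,75) and the thin one at (390,75), both about halfway along and released. Both seated exactly 10 mm above their bench grasp height. Now I'm closing the fingers and pressing the flap's middle.

```bash
python3 -m pendant '[[[0.035,0.001,0],[0,0,0],0.0],[[0.07,0.0025,0],[0,0,0],0.0],[[0.097,0.0035,0.01],[0,0,0],0.0],[[0.097,0.0035,0.045],[0,0,0],0.0],[[0.097,0.0035,0.08],[0,0,0],0.0],[[0.097,0.0035,0.11],[0,0,0],0.0],[[0.097,0.0035,0.13],[0,0,0],0.0],[[0.097,0.0035,0.145],[0,0,0],0.0],[[0.097,0.0035,0.153],[0,0,0],0.0],[[0.097,0.0035,0.155],[0,0,0],0.0]]'; python3 -m pendant '[[[0,0,0.002],[0,0,0],0.0],[[0,0,0.004],[0,0,0],0.0],[[0,0,0.006],[0,0,0],0.0],[[0,0,0.007],[0,0,0],0.0],[[0,0,0.007],[0,0,0],0.0]]'
```

```text
time: 15.08
tool_pos: [520.7, 96.3, 216.6]
tcp_rot: [-3.141, -0.003, 2.819]
contact_force: [0.8, 0.4, 0.8]
grip_width: 0.4
time: 15.5
tool_pos: [521.2, 96.3, 212.3]
tcp_rot: [3.141, 0.001, 2.819]
contact_force: [-3.2, -0.3, 5.5]
grip_width: 0.4
```

The contact is about 7 mm off the middle, because the pose was still settling when I read it. I'm lifting, recentring and pressing again.

```bash
python3 -m pendant '[[[0,0,-0.006],[0,0,0],0.0],[[0,0,-0.011],[0,0,0],0.0],[[-0.006,-0.0033,-0.011],[0,0,0],0.0],[[-0.006,-0.0033,-0.011],[0,0,0],0.0],[[-0.006,-0.0033,-0.011],[0,0,0],0.0],[[-0.006,-0.0033,-0.006],[0,0,0],0.0],[[-0.006,-0.0033,-0.002],[0,0,0],0.0],[[-0.006,-0.0033,0],[0,0,0],0.0],[[-0.006,-0.0033,0.002],[0,0,0],0.0],[[-0.006,-0.0033,0.002],[0,0,0],0.0]]'; python3 -m pendant '[[[0,0,0.001],[0,0,0],0.0],[[0,0,0.001],[0,0,0],0.0]]'
```

```text
time: 16.33
tool_pos: [526.1, 91.2, 210.2]
tcp_rot: [3.141, 0.001, 2.819]
contact_force: [-2.5, -0.9, 13.5]
grip_width: 0.5
time: 16.5
tool_pos: [526.1, 91.2, 210.1]
tcp_rot: [3.141, 0.002, 2.819]
contact_force: [-5.0, -1.4, 22.2]
grip_width: 0.1
```

The flap is on its stop: TCP z has stopped at 210.1 and the force has jumped past the spring's 8 N. I'll let it settle, then take the final check picture.

```bash
python3 -m pendant '[[[0,0,0],[0,0,0],0.0],[[0,0,0],[0,0,0],0.0],[[0,0,0],[0,0,0],0.0],[[0,0,0],[0,0,0],0.0],[[0,0,0],[0,0,0],0.0],[[0,0,0],[0,0,0],0.0]]'; python3 -c "
from h import *
c=capture('scene');save(c,'fin',(160,110,300,225),2.6)"
```

```text
time: 17.0
tool_pos: [526.1, 91.2, 210.1]
tcp_rot: [3.141, 0.002, 2.819]
contact_force: [-5.3, -1.3, 21.6]
grip_width: 0.2
```

View pics/fin.png

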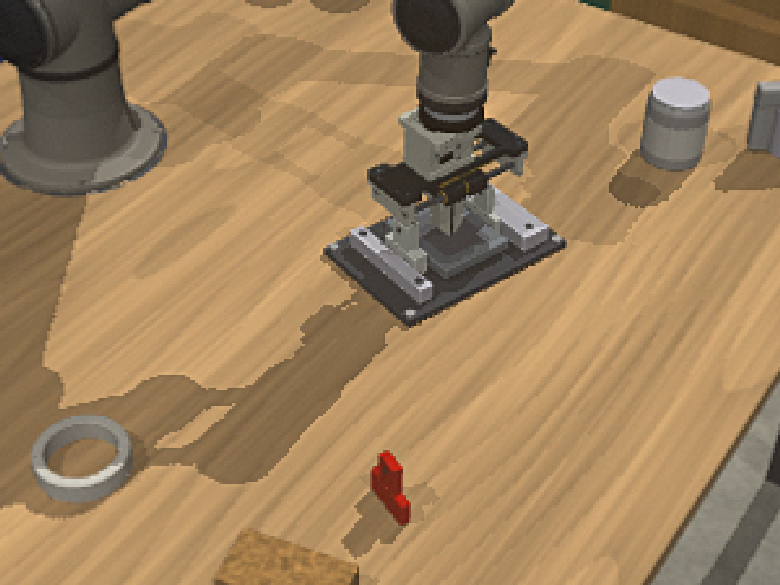

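The final view shows both spacers still upright in their gaps, at (410,245) and (485,205). The fingertips hold the flap's middle down, and the tape roll, tin, block and red piece have not moved.

```bash
python3 -c "
from plant import close_job
print(close_job())"
```

```text
the job is handed in; nothing more can be done
None
```

The job is done and handed in at 17 s, with the fingertips still holding the flap down. Both spacers stand in their gaps, the thick one in the wide gap and the thin one in the narrow gap.

- **Spacers:** each was pushed to the base plate with 13–14 N. Each stopped 10.0 mm above the height where I gripped it on the bench, which matches the plate thickness. I released both about halfway along the flap; the pictures afterwards show them upright and in place.
- **Flap:** it is pressed at its measured middle (526, 91) mm. The fingertips read 32.1 mm above the bench, which is flush with the rails. The force held steady at about 22 N; the spring alone needs 8 N, so the flap is on its stop.
- **One correction:** my first press landed about 7 mm off the middle and stopped short of flush, so I lifted, recentred and pressed again.
- **Other things:** the paint tin, tape roll, sanding block and red look-alike were never touched and look unmoved in the last picture.
- **Measurement disagreements:** two-view heights of the lug tops came out at 63.5 and 69.4 mm against the stated 66 mm. Jig dimensions in the wrist images read 0.7–2% small. Neither hindered the fit.

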